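Load the cell tester and hold its spring dial at the third click

TASK

Load the bench cell tester: put one of the two loose thick battery cells upright into bay two (two dots), fully down, and let go of it, and only then put the other thick cell into bay three (three dots) in the same way. Then take the dial's bar in the gripper and turn it clockwise against its spring, past the first and second clicks to the third, next to its end stop, and finish while still holding it there. Leave the slim cell, the cell already in bay one and the pliers alone.

Things in the scene. Friction and masses are not known exactly. Their poses are not given: they have to be found in the camera images.
- tester: Grey bench cell tester, fixed, 90 (x) x 240 (y) x 45 mm tall. Origin: centre of its underside; x away from its front, y to its left, z up. Yaw within 0.2 rad of the bench's x. From left to right: bays one, two, three in a row along y, 42 mm apart, marked by one, two, three small white dots in front, then the dial. Raised trim on the top face is under 3 mm.
- bay1 (a point): Centre of the floor of bay one (one dot), at (0, 85, 17) mm in the tester's frame; already holds a cell.
- bay2 (a point): Centre of the floor of bay two (two dots), at (0, 43, 17) mm in the tester's frame; empty at the start. Each bay is a round upright well 28.5 mm wide (rim chamfered 3 mm), 28 mm deep from the tester's top face, so that a seated 65 mm cell stands 37 mm above that face.
- bay3 (a point): Centre of the floor of bay three (three dots), at (0, 1, 17) mm in the tester's frame; empty at the start.
- cell_a: A loose thick battery cell, upright 26 mm thick, 65 mm tall overall (62 mm black-sleeved body with bare metal ends, then a 3 mm contact button on top). Origin: centre of its underside; z up along it. 90 g. Starts on the bench; it and cell_b are interchangeable.
- cell_b: The other loose thick battery cell, upright 26 mm thick, 65 mm tall overall (62 mm black-sleeved body with bare metal ends, then a 3 mm contact button on top). Origin: centre of its underside; z up along it. 90 g. Starts on the bench.
- slim_cell: A slim battery cell on the bench that is not to be loaded, upright 18 mm thick, 65 mm tall overall (62 mm black-sleeved body with bare metal ends, then a 3 mm contact button on top). Origin: centre of its underside; z up along it. 
- loaded_cell: Thick battery cell that stands in bay one from the start, upright 26 mm thick, 65 mm tall overall (62 mm black-sleeved body with bare metal ends, then a 3 mm contact button on top). Origin: centre of its underside; z up along it. 
- dial_grip: Upright black bar on the round dial (54 mm across, 12 mm thick): 52 mm long (its x), 14 mm thick (y), 24 mm high, white line at its +x end. Origin: centre of the bar's underside, on the dial's vertical axis, at (0, -80, 58.5) mm in the tester's frame; z up. At rest its x is 0.6 rad counter-clockwise (from above) of the tester's x; it turns with the dial.
- dial (a joint): Dial angle, rad: 0 at rest, grows as it is turned clockwise seen from above. Clicks (where the resistance dips) at 0.4, 0.8 and 1.2, end stop at 1.25; marks on the plate show rest and the three clicks. The spring resists with 0.06 to 0.18 N m everywhere (most just after each click) and brings the dial back to 0 when let go.
- pliers_red: Red-handled pliers lying on the bench, 164 x 63 x 13 mm; to be left alone. Origin: centre of its underside.

How it is judged (in metres and radians):
On the way, in this order (a step that is already met when the one before it is completed fails the run):
1. a thick cell stands fully down in bay two, let go ((((horizontal distance between cell_a and bay2 below 0.006 m and z of cell_a in the frame of bay2 between -0.005 and 0.005 m and angle between cell_a's own z axis and vertical below 0.2 rad) and contact force between cell_a and the fingers below 0.3 N) or ((horizontal distance between cell_b and bay2 below 0.006 m and z of cell_b in the frame of bay2 between -0.005 and 0.005 m and angle between cell_b's own z axis and vertical below 0.2 rad) and contact force between cell_b and the fingers below 0.3 N))), for 0.2 s.
2. the other thick cell stands fully down in bay three, let go ((((horizontal distance between cell_a and bay3 below 0.006 m and z of cell_a in the frame of bay3 between -0.005 and 0.005 m and angle between cell_a's own z axis and vertical below 0.2 rad) and contact force between cell_a and the fingers below 0.3 N) or ((horizontal distance between cell_b and bay3 below 0.006 m and z of cell_b in the frame of bay3 between -0.005 and 0.005 m and angle between cell_b's own z axis and vertical below 0.2 rad) and contact force between cell_b and the fingers below 0.3 N))), for 0.2 s.
3. the gripper holds the dial at the third click (value of joint dial above 1.1 rad and contact force between the fingers and dial_grip above 1 N), for 0.5 s.
At the end, for the whole second after the job is handed in: The fingers still press on the dial's bar (over 1 N) with the dial turned beyond 1.1 rad (third click at 1.2, stop at 1.25); the two thick cells stand in bays two and three and the first cell in bay one, each within 6 mm of the bay's axis and 5 mm of its floor, tilted under 0.2 rad (all of step 3 and (((horizontal distance between cell_a and bay2 below 0.006 m and z of cell_a in the frame of bay2 between -0.005 and 0.005 m and angle between cell_a's own z axis and vertical below 0.2 rad) and (horizontal distance between cell_b and bay3 below 0.006 m and z of cell_b in the frame of bay3 between -0.005 and 0.005 m and angle between cell_b's own z axis and vertical below 0.2 rad)) or ((horizontal distance between cell_b and bay2 below 0.006 m and z of cell_b in the frame of bay2 between -0.005 and 0.005 m and angle between cell_b's own z axis and vertical below 0.2 rad) and (horizontal distance between cell_a and bay3 below 0.006 m and z of cell_a in the frame of bay3 between -0.005 and 0.005 m and angle between cell_a's own z axis and vertical below 0.2 rad))) and horizontal distance between loaded_cell and bay1 below 0.006 m and z of loaded_cell in the frame of bay1 between -0.005 and 0.005 m and angle between loaded_cell's own z axis and vertical below 0.2 rad); the arm keeps its last pose, push and grip.
It fails at once if the slim cell is shifted by more than 25 mm (distance of slim_cell from where it was at the start of the episode above 0.025 m).
It fails at once if the pair of pliers is shifted by more than 25 mm (distance of pliers_red from where it was at the start of the episode above 0.025 m).
It fails at once if the cell in bay one is pulled out (z of loaded_cell in the frame of bay1 above 0.012 m).
It also fails if it takes over 58 s, if anything falls off the work surface, if the arm or the gripper's body presses on something with over 40 N, if the wrist force passes 120 N, or if a joint passes its speed limit or range.

ROBOT

A 7-joint arm with a two-finger parallel gripper is mounted at the origin on a cart in front of the work surface, level with it; the furniture and walls round the work are solid. World frame = base frame: x ahead of the robot, y to its left, z up, the work surface at z = 0. Lengths are in mm, angles in degrees, forces in N, time in s.
With the tool pointing down it reaches from about 400 to 900 mm from the base axis. Payload 5.5 kg.
Tool frame: the origin (TCP) lies where the fingers leave the gripper's body, on its centre line; the fingertips stand 66 mm ahead of it and the grasp point (between the pads) lies 47 mm ahead of it; z points along the fingers, y is the line along which they close (so a half turn about z gives the same grasp; the last joint's range is limited). The gripper opens to 92 mm and grips with 3 to 60 N. Pads are 19 mm wide; open, the fingers measure 130 mm over their backs; the gripper's body (75 mm by 190 mm) begins 47 mm behind the grasp point.
Start: joints at [82.288, 28.699, -24.465, 88.831, 12.651, 65.22, -12.049], TCP at [251.834, -599.231, 292.229] pointing down, gripper open.
Joint ranges: [-164.97, 164.97], [-17.58, 116.51], [-87.97, 89.64], [11.32, 138.91], [-80.73, 260.73], [10.89, 115.49], [-147.41, 147.41]. Speed limits (degrees/s): [147.25, 147.25, 180, 180, 180, 180, 180].

INTERFACE

Orientations are given as a 3x3 rotation matrix whose columns are the frame's x, y, z axes.
In Python, from workcell import * gives the robot as it stands.
- The arm moves only by the tool move_arm, never from a script. Its argument "motion" is a list of rows, each a list of 3 entries, a list of its own where there are three numbers: the turn, a rotation vector about the tool's x, y, z in rad, then the shift along the tool's x, y, z in mm, then the finger opening in mm, from 0 to 91.8. In form: [[[wx, wy, wz], [tx, ty, tz], claw], ...]. A call has 1 to 12 rows; each row shifts and turns the commanded pose from where the row before left it, along the tool's axes as they then stand; what a row does not reach is not made up. A row lasts 1/8 s, in which the tool goes at most 62.5 mm and 10.7 degrees, less where a joint would pass 70% of its speed; a pose out of reach is approached as far as the arm can. A call is refused whole if a number of a shift passes 62.5 or a number of a turn 0.188, either way. A call with a gripper value outside its range is refused whole. The fingers move at their own pace and stop on an object; the grip force is fixed at half the most. Time passes only in rows, so rows that do not move let the fingers close. It gives the time, the measured TCP pose, the force, the opening and the grip force at its end, in the units of the state.
- get_state(): the state, without advancing time (a new reading comes with each control period).
- get_image(name): name is "scene" or "top" or "wrist"; returns a dict with "img" (480x640x3 uint8, red, green, blue), "fx", "fy", "cx", "cy" (pixels), "eye" and "rotation" of the camera in the world. Camera axes: x right, y down, z forward; pixel columns grow to the right and rows downward; lengths in mm; the calibration is good to about 2 mm. A picture is of the moment at which its call begins. There is no depth.
- finish_job(): hands the job in; it is judged then, once.
The state is a dict: "time": time; "qpos": joint angles; "joint_velocities": joint speeds; "effort": joint torques, N m; "tool_pos": TCP position; "orientation": TCP orientation; "wrist_force": force on the tool from outside, world axes, zero at the start; "torque": the same for the moment, N m; "grip_width": opening from 0.0 (shut) to 1.0 (fully open); "grip_force": force on a finger pad.
Only numpy, scipy, OpenCV 4.12 (cv2) and the standard library are available. Lean on these libraries where they do the work, as an engineer would, in place of code of your own. Each camera call takes 0.05 s, during which the arm holds its last target. There are 200 camera calls.

## Working session

There is one attempt and no reset: what is moved stays moved. The work goes in short steps, Python scripts to look and compute and a tool call to move; the robot and the scene stay as the last step left them, time stands still between calls to the robot, and variables do not carry over. Pictures are saved under pics/ and viewed, at most 10 in all, crops included, and the job is handed in when it is done.

Besides the shell and the picture viewer there is one more tool, called after "Request:" as name(argument=value, ...) on one line, values as JSON. move_arm: Moves the arm, as the interface text tells. Its arguments: {"type":"object","properties":{"motion":{"type":"array"}},"required":["motion"]}

```bash
mkdir -p pics; python3 - <<'E'
from workcell import *
import cv2,numpy as np
s=get_state();print(s['time'],s['tool_pos'],s['orientation'],s['wrist_force'],s['grip_width'])
for n in('top','scene'):
    d=get_image(n);cv2.imwrite(f'pics/{n}0.png',d['img'][:,:,::-1]);print(n,d['fx'],d['fy'],d['cx'],d['cy'],d['eye'],np.round(d['rotation'],4).tolist())
E
```

```text
0.0 [ 251.51646303 -598.72324756  291.13559992] [[ 9.21905617e-01  3.87413809e-01 -7.57691785e-04]
 [ 3.87414549e-01 -9.21903705e-01  1.87752822e-03]
 [ 2.88614934e-05 -2.02444463e-03 -9.99997950e-01]] [-0.07638034 -0.08814215 -0.40117152] 0.9994066065132525
top 475.95957481051875 475.95957481051875 319.3535172279916 235.16198059092287 [357.66243082 198.26222527 904.92117081] [[-0.0146, -0.9853, 0.1702], [-0.9999, 0.0151, 0.0019], [-0.0044, -0.1701, -0.9854]]
scene 594.5183819445851 594.5183819445851 308.12922194672194 244.727651641674 [-162.04715681  730.19339768  602.2707638 ] [[-0.631, -0.4157, 0.655], [-0.7758, 0.3446, -0.5286], [-0.006, -0.8417, -0.5399]]
```

View pics/top0.png

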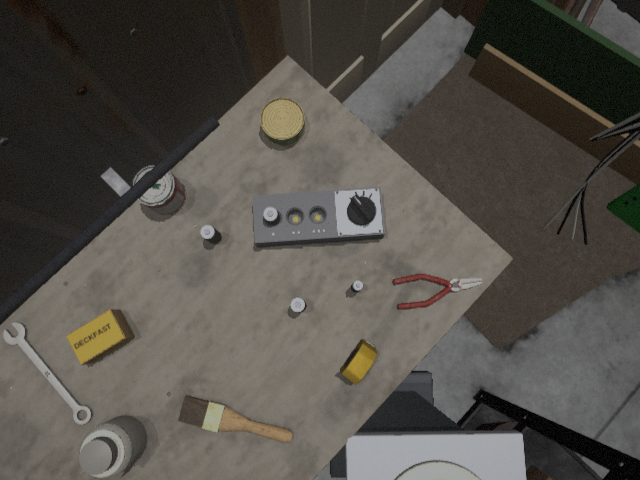

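View pics/scene0.png

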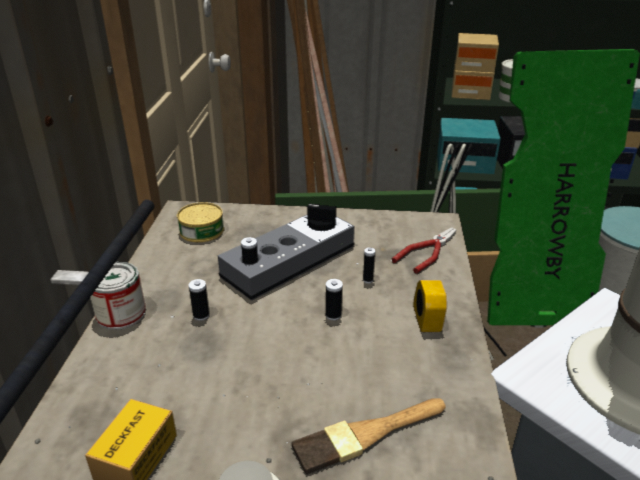

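Top view: thick cells at about (208,233) and (298,305), slim cell at (357,286). Tester: loaded bay (271,215), empty bays (294,216) and (317,215), dial (360,210). The scene view agrees.

```bash
cat > h.py <<'E'
from workcell import *
import cv2,numpy as np
def ray(d,u,v,z):
    r=np.array(d['rotation'])@np.array([(u-d['cx'])/d['fx'],(v-d['cy'])/d['fy'],1.]);e=np.array(d['eye'])
    return e+r*(z-e[2])/r[2]
def proj(d,p):
    c=np.array(d['rotation']).T@(np.array(p)-np.array(d['eye']));return np.array([d['fx']*c[0]/c[2]+d['cx'],d['fy']*c[1]/c[2]+d['cy']])
E
python3 - <<'E'
from h import *
d=get_image('top');im=d['img'];hsv=cv2.cvtColor(im,cv2.COLOR_RGB2HSV)
m=((hsv[...,2]>120)&(hsv[...,1]<60)).astype(np.uint8)
n,l,st,c=cv2.connectedComponentsWithStats(m)
for i in range(1,n):
    u,v=c[i]
    if 190<u<400 and 170<v<330 and st[i,4]>=3: print('bright',st[i],c[i].round(1),ray(d,u,v,62 if st[i,4]>15 else 45).round(1))
g=cv2.cvtColor(im,cv2.COLOR_RGB2GRAY)
crop=cv2.resize(im[175:325,190:400],None,fx=3.8,fy=3.8,interpolation=cv2.INTER_CUBIC)
cv2.imwrite('pics/crop.png',crop[:,:,::-1])
m2=((hsv[...,1]<40)&(g>60)&(g<110)).astype(np.uint8)
E
```

```text
bright [   32    56   495   424 57184] [312.8 308.5] [373.2 213.3  62. ]
bright [242 170  20  14 162] [251.9 177. ] [613.5 322.2  62. ]
bright [301 176   4   3   5] [302.4 177.2] [616.8 230.   45. ]
bright [317 186  17   5  43] [324.3 188. ] [590.7 189.4  62. ]
bright [241 196   3   2   3] [242.  196.3] [581.7 342.8  45. ]
bright [246 196   6   8  25] [249.2 199.7] [570.7 326.6  62. ]
bright [355 197   6   7  10] [357.5 200. ] [571.3 128.1  45. ]
bright [263 206  15  15 171] [269.7 213.1] [545.1 289.2  62. ]
bright [222 211   4   5   9] [223.8 213.4] [549.6 376.1  45. ]
bright [207 218   3   2   3] [208.  218.3] [540.9 405.   45. ]
bright [226 221   3   2   4] [227.  221.5] [534.3 369.8  45. ]
bright [219 228   4   4   8] [220.2 229.6] [519.3 382.   45. ]
bright [312 229   3   4   9] [313.3 230.6] [514.9 210.8  45. ]
bright [317 229   3   4  10] [318.2 230.5] [514.9 201.9  45. ]
bright [322 229   3   3   7] [323.3 230. ] [515.7 192.5  45. ]
bright [292 231   3   3   9] [293. 232.] [512.8 248.2  45. ]
bright [297 230   3   4   9] [298.1 231.9] [512.9 238.8  45. ]
bright [192 233   3   4   7] [193.3 234.4] [511.1 431.3  45. ]
bright [272 232   3   4  10] [272.8 233.5] [510.6 285.3  45. ]
bright [221 245   4   3   7] [222.7 246.3] [488.2 376.8  45. ]
bright [308 248  14  11  87] [315.5 252.8] [471.4 207.2  62. ]
bright [375 265   5   4  13] [377.  266.9] [446.2  96.3  45. ]
bright [216 269   2   2   3] [216.3 269.3] [446.2 387.5  45. ]
bright [388 276   3   3   5] [388.8 276.8] [428.   75.7  45. ]
bright [362 283  38  32 280] [383.  293.8] [397.   89.5  62. ]
bright [303 287   7   5  17] [305.5 288.7] [407.8 225.6  62. ]
bright [381 300   2   3   3] [381.7 301. ] [384.9  90.1  45. ]
bright [380 315   2   4   4] [380.8 316.5] [357.6  92.8  45. ]
```

View pics/crop.png

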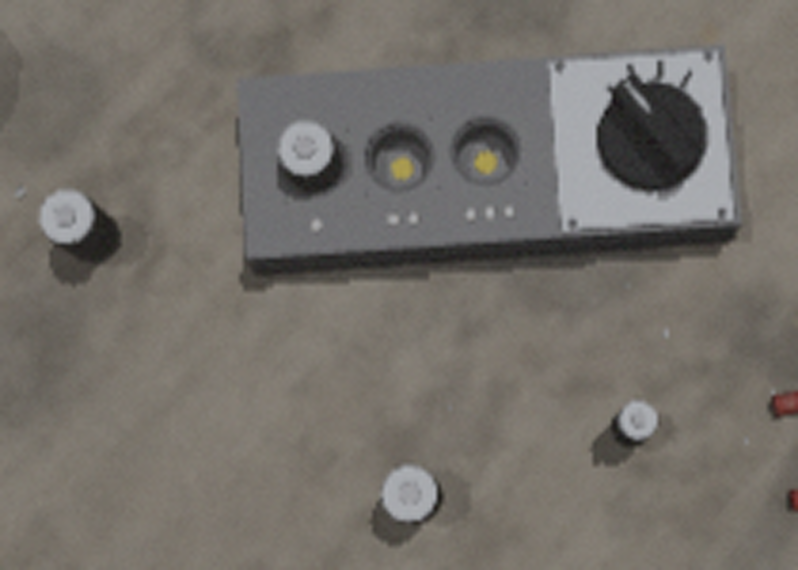

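```bash
python3 - <<'E'
from h import *
d=get_image('top');im=d['img'];hsv=cv2.cvtColor(im,cv2.COLOR_RGB2HSV)
def blobs(m,box,a):
    n,l,st,c=cv2.connectedComponentsWithStats(m.astype(np.uint8))
    for i in range(1,n):
        if box[0]<c[i][0]<box[1] and box[2]<c[i][1]<box[3] and st[i,4]>=a: yield st[i],c[i]
R=(190,400,175,325)
for name,box,z in(('L',(195,222,220,245),62),('M',(285,312,293,318),62),('slim',(345,372,275,298),62),('loaded',(258,284,202,226),79)):
    for t in (130,145,160):
        print(name,t,[(s[4],s[2],s[3],c.round(1),ray(d,*c,z).round(1)) for s,c in blobs((hsv[...,2]>t)&(hsv[...,1]<45),box,30)])
print('yel',[(s[4],c.round(1),ray(d,*c,17).round(1)) for s,c in blobs((hsv[...,1]>110)&(hsv[...,2]>70)&(hsv[...,0]>15)&(hsv[...,0]<35),(280,330,205,230),4)])
P=[ray(d,190+(x+.5)/3.8-.5,175+(y+.5)/3.8-.5,45) for x,y in((238,80),(722,47),(737,228),(248,258))]
P=np.array(P);print(P.round(1),P.mean(0))
q=np.array([[45,120],[45,-120],[-45,-120],[-45,120]])
c=P[:,:2].mean(0);A=(P[:,0]-c[0])+1j*(P[:,1]-c[1]);B=q[:,0]+1j*q[:,1];k=(A*B.conj()).sum();print('scale',abs(k)/(abs(B)**2).sum(),'yaw',np.angle(k))
y=np.angle(k)
Rm=np.array([[np.cos(y),-np.sin(y)],[np.sin(y),np.cos(y)]])
for p in((0,85),(0,43),(0,1),(0,-80)): print(p,(c+Rm@p).round(1))
E
```

```text
L 130 [(np.int32(156), np.int32(14), np.int32(14), array([206.7, 231.2]), array([513.5, 402.8,  62. ]))]
L 145 [(np.int32(138), np.int32(13), np.int32(14), array([206.9, 231.3]), array([513.3, 402.3,  62. ]))]
L 160 [(np.int32(98), np.int32(13), np.int32(12), array([206.9, 231.3]), array([513.3, 402.4,  62. ]))]
M 130 [(np.int32(166), np.int32(15), np.int32(15), array([297.2, 304.4]), array([380.7, 240.5,  62. ]))]
M 145 [(np.int32(157), np.int32(14), np.int32(14), array([297.3, 304.5]), array([380.5, 240.4,  62. ]))]
M 160 [(np.int32(119), np.int32(14), np.int32(13), array([297.2, 304.3]), array([380.9, 240.4,  62. ]))]
slim 130 [(np.int32(79), np.int32(10), np.int32(10), array([357.6, 284.7]), array([413.4, 133.6,  62. ]))]
slim 145 [(np.int32(66), np.int32(10), np.int32(9), array([357.8, 284.9]), array([413.2, 133.3,  62. ]))]
slim 160 [(np.int32(48), np.int32(9), np.int32(9), array([357.8, 284.7]), array([413.5, 133.3,  62. ]))]
loaded 130 [(np.int32(157), np.int32(14), np.int32(14), array([269.9, 213.4]), array([540.9, 287.1,  79. ]))]
loaded 145 [(np.int32(137), np.int32(14), np.int32(14), array([269.9, 213.3]), array([541.1, 287.1,  79. ]))]
loaded 160 [(np.int32(99), np.int32(13), np.int32(12), array([270.1, 213.4]), array([540.9, 286.8,  79. ]))]
yel [(np.int32(19), array([317.2, 217.2]), array([545.9, 203.6,  17. ])), (np.int32(17), array([295.6, 218.9]), array([543.2, 244.7,  17. ]))]
[[582.6 323.7  45. ]
 [595.6  86.2  45. ]
 [505.4  82.2  45. ]
 [494.3 318.   45. ]] [544.47160688 202.49971405  45.        ]
scale 0.9881470424941221 yaw 0.05104686943314804
(0, 85) [540.1 287.4]
(0, 43) [542.3 245.4]
(0, 1) [544.4 203.5]
(0, -80) [548.6 122.6]
```

Measurements agree to about 1 mm: bay 2 ≈ (542.5,245), bay 3 ≈ (545,203.4), dial ≈ (548.7,122.7), tester yaw ≈ 0.055. Thick cells are at (380.7,240.5) and (513.4,402.4). First leg goes round the base, then I turn the tool.

Request:
move_arm(motion=[[[0,0,0],[45,-25,0],91],[[0,0,0],[45,-25,0],91],[[0,0,0],[45,-25,0],91],[[0,0,0],[45,-25,0],91],[[0,0,0],[45,-25,0],91],[[0,0,0],[45,-25,0],91],[[0,0,0],[45,-25,0],91],[[0,0,0],[45,-25,0],91],[[0,0,0],[45,-25,0],91],[[0,0,0],[45,-25,0],91],[[0,0,0],[45,-25,0],91]])

```text
time: 1.58
tool_pos: [602.4, -152.7, 292.1]
orientation: [[0.922, 0.387, -0.0], [0.387, -0.922, -0.0], [-0.0, 0.0, -1.0]]
wrist_force: [0.0, -0.1, 0.9]
grip_width: 0.991
grip_force: 0.0
```

```bash
python3 -c "
from workcell import *
s=get_state();print(s['time'],s['tool_pos'].round(1),s['qpos'].round(1))"
```

```text
1.575 [ 602.4 -152.7  292.1] [ 36.9  27.6 -34.2  93.   16.7  64.7 -68.7]
```

Request:
move_arm(motion=[[[0,0,-0.176],[0,0,0],91],[[0,0,-0.176],[0,0,0],91],[[0,0,-0.176],[0,0,0],91],[[0,0,-0.176],[0,0,0],91],[[0,0,-0.176],[0,0,0],91],[[0,0,-0.176],[0,0,0],91],[[0,0,-0.176],[0,0,0],91],[[0,0,0],[50,-24,0],91],[[0,0,0],[50,-24,0],91],[[0,0,0],[50,-24,0],91],[[0,0,0],[50,-24,0],91],[[0,0,0],[0,0,0],91]])

```text
time: 3.08
tool_pos: [491.8, 44.5, 292.7]
orientation: [[-0.067, 0.998, 0.0], [0.998, 0.067, -0.0], [-0.0, -0.0, -1.0]]
wrist_force: [0.5, -0.3, 0.4]
grip_width: 0.996
grip_force: 0.0
```

Request:
move_arm(motion=[[[0,0,0],[51,-24,20],91],[[0,0,0],[51,-24,20],91],[[0,0,0],[51,-25,20],91],[[0,0,0],[50,-25,20],91],[[0,0,0],[0,0,0],91]])

```text
time: 3.7
tool_pos: [381.1, 240.6, 211.4]
orientation: [[-0.068, 0.998, -0.002], [0.998, 0.068, 0.001], [0.001, -0.002, -1.0]]
wrist_force: [0.4, -1.3, 0.5]
grip_width: 0.991
grip_force: 0.0
```

```bash
python3 - <<'E'
from h import *
d=get_image('wrist');print(get_state()['tool_pos'],d['eye'],np.round(d['rotation'],3).tolist(),d['fx'])
for p in((380.7,240.5,62),(542.5,245.2,17)):print(proj(d,p))
cv2.imwrite('pics/w1.png',d['img'][:,:,::-1])
E
```

```text
[383.00525228 238.43880811 211.77166141] [375.84812068 321.86674479 303.96946916] [[0.998, 0.066, 0.019], [0.069, -0.951, -0.301], [-0.002, 0.301, -0.954]] 406.06869610581634
[315.45404137 241.08855879]
[534.67871808 229.99932121]
```

View pics/w1.png

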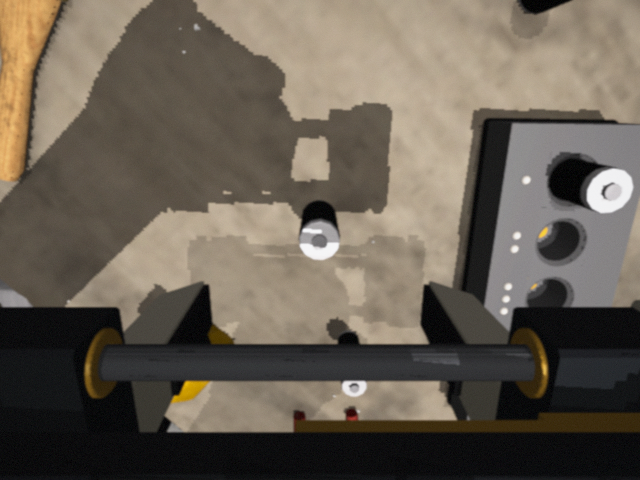

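The wrist view shows the cell's cap at (320,237) between the fingers, against a prediction of (315,241). Next I check sensor noise and measure the cell from this view.

```bash
cat >> h.py <<'E'
def cap(d,p,lo=130,r=25):
    u,v=proj(d,p);im=d['img'];hsv=cv2.cvtColor(im,cv2.COLOR_RGB2HSV)
    m=((hsv[...,2]>lo)&(hsv[...,1]<30)).astype(np.uint8)
    n,l,st,c=cv2.connectedComponentsWithStats(m)
    return [(int(st[i,4]),int(st[i,2]),int(st[i,3]),c[i].round(1),ray(d,*c[i],p[2]).round(1)) for i in range(1,n) if st[i,4]>100 and np.hypot(*(c[i]-[u,v]))<r]
E
python3 - <<'E'
from h import *
for i in range(4):
    d=get_image('wrist');s=get_state();print(s['tool_pos'].round(1),s['orientation'][:2,0].round(3),d['eye'].round(1),s['joint_velocities'].round(1).max())
    for lo in(150,200):print(cap(d,(380.7,240.5,62),lo))
print(cap(d,(541,287,79),150,40))
hsv=cv2.cvtColor(d['img'],cv2.COLOR_RGB2HSV);g=hsv[...,2]
# hole dark rim contours on top face
n,l,st,c=cv2.connectedComponentsWithStats(((g<85)).astype(np.uint8))
for i in range(1,n):
    if 500<c[i][0]<620 and 200<c[i][1]<320 and st[i,4]>200: print(st[i],c[i],ray(d,*c[i],45).round(1))
E
```

```text
[384.3 237.  212. ] [-0.061  0.998] [378.  319.8 304.2] 2.6
[(1040, 40, 39, array([316., 237.]), array([383. , 240.8,  62. ]))]
[(356, 39, 16, array([316. , 248.3]), array([383.5, 233.3,  62. ]))]
[385.1 236.2 212.2] [-0.058  0.998] [379.5 318.5 304.4] 1.9
[(1031, 42, 39, array([313.5, 234.5]), array([382.8, 240.8,  62. ]))]
[(293, 34, 13, array([314.7, 246.9]), array([384. , 232.6,  62. ]))]
[385.5 235.7 212.3] [-0.056  0.998] [380.5 317.7 304.6] 1.1
[(1044, 41, 40, array([312.7, 232.8]), array([383.1, 241. ,  62. ]))]
[(243, 33, 11, array([311.9, 246.2]), array([383., 232.,  62.]))]
[385.6 235.5 212.4] [-0.056  0.998] [381.  317.2 304.7] 0.6
[(998, 42, 40, array([311.7, 232. ]), array([382.9, 241. ,  62. ]))]
[(230, 30, 11, array([312.4, 245.7]), array([383.8, 231.9,  62. ]))]
[(1640, 48, 47, array([602.4, 177.3]), array([543.3, 287.5,  79. ]))]
[ 532  210   43   40 1183] [554.68385461 230.59340659] [545.5 245.8  45. ]
[ 522  268   42   37 1095] [543.18995434 287.06118721] [547.2 204.4  45. ]
```

Request:
move_arm(motion=[[[0,0,0],[5.5,-3.5,20],91],[[0,0,0],[0,0,40],80],[[0,0,0],[0,0,30],80],[[0,0,0],[0,0,18],80],[[0,0,0],[0,0,0],60],[[0,0,0],[0,0,0],20],[[0,0,0],[0,0,0],15],[[0,0,0],[0,0,0],15],[[0,0,0],[0,0,0],15]])

```text
time: 5.08
tool_pos: [380.6, 242.2, 104.6]
orientation: [[-0.059, 0.998, 0.001], [0.998, 0.059, 0.0], [0.0, 0.001, -1.0]]
wrist_force: [0.2, -0.3, -1.0]
grip_width: 0.378
grip_force: 0.0
```

Request:
move_arm(motion=[[[0,0,0],[0,0,0],15],[[0,0,0],[0,0,0],15],[[0,0,0],[0,0,0],15],[[0,0,0],[0,0,0],15]])

```text
time: 5.58
tool_pos: [380.5, 242.3, 104.3]
orientation: [[-0.059, 0.998, 0.0], [0.998, 0.059, 0.0], [0.0, 0.0, -1.0]]
wrist_force: [-0.2, 0.2, 2.6]
grip_width: 0.276
grip_force: 29.9
```

Request:
move_arm(motion=[[[0,0,0],[0,0,-20],15],[[0,0,0],[0,0,-35],15],[[0,0,0],[0,0,-30],15],[[0,0,0],[-1.5,40,0],15],[[0,0,0],[-1.5,45,0],15],[[0,0,0],[-1.5,45,0],15],[[0,0,0],[-1.5,32,0],15],[[0,0,0],[0,0,0],15],[[0,0,0],[0,0,0],15],[[0,0,0],[0,0,0],15]])

```text
time: 6.82
tool_pos: [541.1, 246.0, 189.1]
orientation: [[-0.061, 0.998, -0.001], [0.998, 0.061, -0.0], [-0.0, -0.001, -1.0]]
wrist_force: [-0.0, 0.2, -0.9]
grip_width: 0.28
grip_force: 29.9
```

```bash
python3 - <<'E'
from h import *
d=get_image('wrist');s=get_state();p=s['tool_pos'];print(p,s['orientation'][:2,0],s['grip_force'])
print(cap(d,(p[0],p[1],p[2]-42),150,40));print('loaded',cap(d,(541,287,79),150,40))
cv2.imwrite('pics/w2.png',d['img'][:,:,::-1])
t=get_image('top');cv2.imwrite('pics/t2.png',t['img'][140:290,200:400][:,:,::-1])
E
```

```text
[541.3313888  245.96050452 189.20951422] [-0.06042102  0.99817287] 29.852449893951416
[(136, 22, 8, array([326. , 311.9]), array([544.5, 254.7, 147.2])), (132, 22, 8, array([300.2, 315.3]), array([535. , 252.8, 147.2]))]
loaded [(2844, 74, 60, array([340.6, 188.9]), array([551.2, 287.6,  79. ]))]
```

View pics/w2.png

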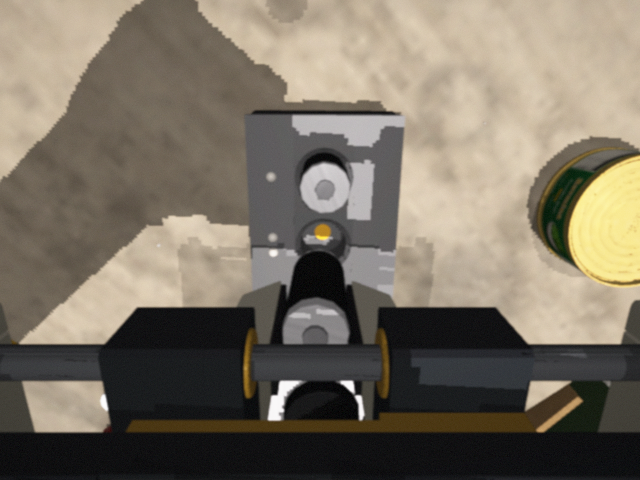

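Held cell's button at (316,336), loaded cell's button at (325,189), bay 2's contact at (322,232). I cast these into the world.

```bash
python3 - <<'E'
from h import *
d=get_image('wrist');s=get_state();p=s['tool_pos'];print(p)
b=p[2]-104.3
print('held',ray(d,316,336,b+65));print('held cap',ray(d,316.5,325,b+62))
print('loaded',ray(d,325,188.5,82), 'cap',ray(d,325,188,79));print('b2 contact',ray(d,322,232,17))
g=cv2.cvtColor(d['img'],cv2.COLOR_RGB2HSV)
m=((g[...,1]>110)&(g[...,2]>90)&(g[...,0]>15)&(g[...,0]<35)).astype(np.uint8)[210:250,300:350]
print('yellow',cv2.moments(m,True)['m10']/m.sum()+300,cv2.moments(m,True)['m01']/m.sum()+210,m.sum())
E
```

```text
[541.8289662  245.88811357 189.41958232]
held [541.82366994 245.92783983 150.11958232]
held cap [541.83960419 248.7755922  147.11958232]
loaded [543.80503514 287.77540974  82.        ] cap [543.89268162 287.43607587  79.        ]
b2 contact [546.06067587 244.69547691  17.        ]
yellow 321.2392344497608 231.16746411483254 209
```

Request:
move_arm(motion=[[[0,0,0],[-0.7,3.3,10],15],[[0,0,0],[0,0,22],15],[[0,0,0],[0,0,6],15],[[0,0,0],[0,0,5],15],[[0,0,0],[0,0,5],15],[[0,0,0],[0,0,0],15]])

```text
time: 7.72
tool_pos: [545.8, 249.9, 144.4]
orientation: [[-0.062, 0.998, 0.003], [0.998, 0.062, 0.006], [0.005, 0.003, -1.0]]
wrist_force: [-5.2, 3.5, 19.1]
grip_width: 0.279
grip_force: 30.1
```

```bash
python3 - <<'E'
from h import *
d=get_image('wrist');s=get_state();print(s['tool_pos'],s['wrist_force'],s['torque'])
cv2.imwrite('pics/w3.png',d['img'][:,:,::-1])
d=get_image('top');s=get_state();print(s['tool_pos'],s['wrist_force'],s['torque'])
E
```

```text
[545.87001301 249.87770505 144.42277915] [-4.57445447  3.64990639 19.43833597] [ 0.59250022  1.17714381 -0.03907826]
[545.83280325 249.84493692 144.39029767] [-5.79048194  3.7285913  19.40638383] [ 0.64179008  1.14203475 -0.06966119]
```

View pics/w3.png

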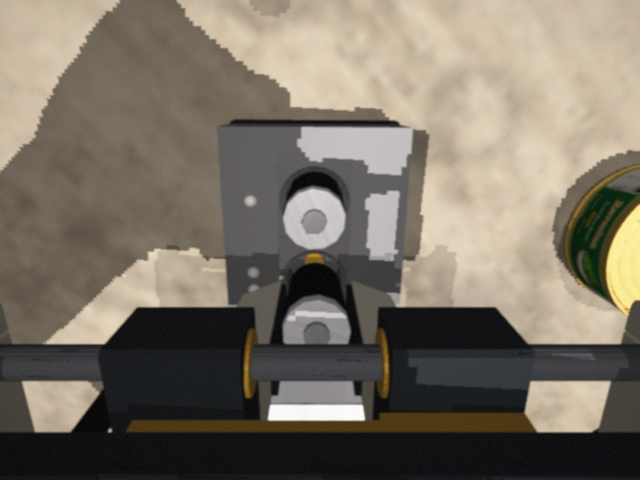

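Cell has touched the rim. Loaded button is at (314,221) and held button at (316,333). I compare the two along tester axes.

```bash
python3 - <<'E'
from h import *
d=get_image('wrist');s=get_state();p=s['tool_pos'];b=p[2]-104.3
print('loaded',ray(d,314,221,82),'cap',ray(d,314.5,217.5,79))
for dz in(0,3):print('held btn',ray(d,316,333,b+65+dz))
print('b2 contact edge',ray(d,314,258,17))
g=cv2.cvtColor(d['img'],cv2.COLOR_RGB2HSV)
for x in (250,253,254): pass
# tester front/rear top edges and white dots
n,l,st,c=cv2.connectedComponentsWithStats(((g[...,2]>185)&(g[...,1]<60)).astype(np.uint8)[190:300,240:262])
for i in range(1,n):
    if st[i,4]<200: u,v=c[i]+[240,190];print('dot',st[i,4],u,v,ray(d,u,v,45))
for v in(150,):
    row=g[v,:,2].astype(int);print(row[205:240].tolist());print(row[395:425].tolist())
E
```

```text
loaded [543.14940461 287.64267     82.        ] cap [543.31028495 288.28374722  79.        ]
held btn [546.118786   251.29480727 105.11207032]
held btn [545.99427666 253.09864604 108.11207032]
b2 contact edge [545.55387923 247.40204778  17.        ]
dot 26 249.5 200.0 [511.99705097 285.971106    45.        ]
[118, 116, 116, 120, 120, 121, 119, 119, 121, 123, 120, 120, 118, 106, 96, 95, 97, 97, 94, 97, 95, 95, 92, 96, 94, 93, 95, 94, 96, 98, 95, 99, 95, 95, 96]
[194, 198, 196, 193, 192, 197, 195, 193, 195, 194, 192, 196, 192, 194, 192, 176, 144, 111, 98, 95, 100, 98, 95, 98, 96, 95, 95, 95, 97, 98]
```

Request:
move_arm(motion=[[[0,0,0],[0,0,-8],15],[[0,0,0],[0,0,0],15],[[0,0,0],[0,0,0],15]])

```text
time: 8.25
tool_pos: [545.6, 244.5, 148.5]
orientation: [[-0.058, 0.998, -0.001], [0.998, 0.058, -0.001], [-0.001, -0.001, -1.0]]
wrist_force: [-0.6, -0.1, -1.2]
grip_width: 0.276
grip_force: 30.0
```

```bash
python3 - <<'E'
from h import *
for i in range(2):
    d=get_image('wrist');s=get_state();print(s['tool_pos'].round(2),s['wrist_force'].round(1),s['orientation'].round(4).tolist(),s['qpos'].round(2))
E
```

```text
[545.6  244.58 148.45] [ 0.6  0.8 -1.1] [[-0.0584, 0.9983, -0.001], [0.9983, 0.0584, -0.0007], [-0.0007, -0.0011, -1.0]] [  6.98  40.14 -46.25 102.16  35.45  53.42 -51.31]
[545.6  244.67 148.51] [ 0.2  0.4 -0.8] [[-0.0585, 0.9983, -0.001], [0.9983, 0.0585, -0.0006], [-0.0006, -0.001, -1.0]] [  6.98  40.14 -46.26 102.16  35.45  53.42 -51.31]
```

Request:
move_arm(motion=[[[0,0,0],[1.5,-2.1,-2],15],[[0,0,0],[0,0,4],15],[[0,0,0],[0,0,3],15],[[0,0,0],[0,0,0],15]])

```text
time: 8.85
tool_pos: [544.1, 247.4, 145.5]
orientation: [[-0.059, 0.998, 0.002], [0.998, 0.059, 0.001], [0.0, 0.002, -1.0]]
wrist_force: [-2.2, 0.2, 9.1]
grip_width: 0.277
grip_force: 30.0
```

Request:
move_arm(motion=[[[0,0,0],[0,-1,0],15],[[0,0,0],[0,-1,0],15],[[0,0,0],[0,0,0],15]])

```text
time: 9.22
tool_pos: [543.6, 247.2, 145.7]
orientation: [[-0.059, 0.998, 0.004], [0.998, 0.059, 0.001], [0.001, 0.004, -1.0]]
wrist_force: [0.7, -0.7, 6.4]
grip_width: 0.274
grip_force: 30.0
```

```bash
python3 - <<'E'
from h import *
d=get_image('wrist');s=get_state();print(s['tool_pos'].round(2),s['wrist_force'].round(1),s['torque'].round(2))
cv2.imwrite('pics/w4.png',cv2.resize(d['img'][150:350,220:420],None,fx=3,fy=3,interpolation=2)[:,:,::-1])
E
```

```text
[543.57 247.18 145.74] [0.9 0.  6.7] [-0.06 -0.53  0.04]
```

View pics/w4.png

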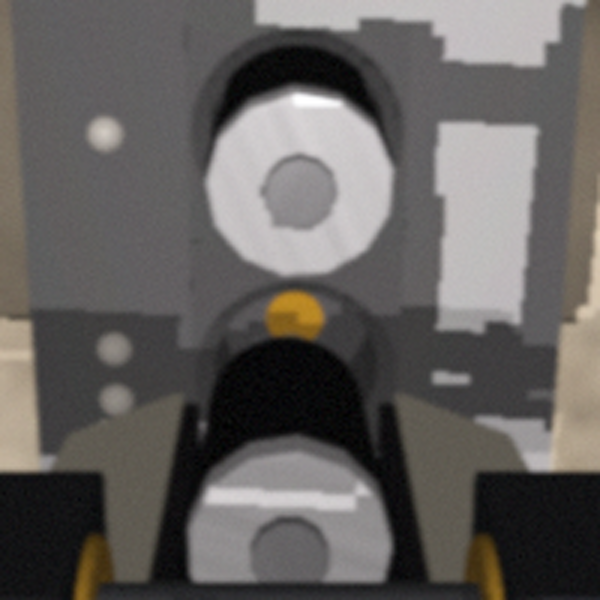

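```bash
python3 - <<'E'
from h import *
d=get_image('wrist');f=lambda x,y,z:ray(d,220+(x+.5)/3-.5,150+(y+.5)/3-.5,z).round(1)
print('cell bottom far edge',f(292,340,41),'rim far edge outer',f(297,285,45),'rim left/right',f(195,380,45),f(400,380,45))
print('rim1 far edge',f(297,33,45),'l/r',f(190,130,45),f(405,130,45))
print('cell bottom l/r',f(207,400,45),f(377,400,45),'contact',f(295,315,17),'loaded btn',f(299,192,82),'held btn',f(290,553,107))
E
```

```text
cell bottom far edge [544.6 250.2  41. ] rim far edge outer [544.8 261.7  45. ] rim left/right [528.3 243.4  45. ] [563.5 245.5  45. ]
rim1 far edge [542.2 303.6  45. ] l/r [525.9 287.1  45. ] [560.5 289.1  45. ]
cell bottom l/r [530.5 239.8  45. ] [559.9 241.5  45. ] contact [545.7 245.9  17. ] loaded btn [543.  287.5  82. ] held btn [544.  248.4 107. ]
```

Bottom edge of the held cell reads y ≈ 250 where it should be about 260, so the cell has tilted in the grip about the pad axis. I set it back on the bench to straighten it, then regrip lower.

Request:
move_arm(motion=[[[0,0,0],[0,0,-20],15],[[0,0,0],[0,0,-25],15],[[0,0,0],[2,-35,0],15],[[0,0,0],[2,-40,0],15],[[0,0,0],[2,-40,0],15],[[0,0,0],[2,-35,0],15],[[0,0,0],[0,0,35],15],[[0,0,0],[0,0,30],15],[[0,0,0],[0,0,10],15],[[0,0,0],[0,0,4],15],[[0,0,0],[0,0,3],15],[[0,0,0],[0,0,0],15]])

```text
time: 10.82
tool_pos: [391.8, 245.9, 107.8]
orientation: [[-0.059, 0.998, 0.001], [0.998, 0.059, 0.0], [0.0, 0.001, -1.0]]
wrist_force: [-0.6, 0.3, -1.5]
grip_width: 0.277
grip_force: 30.0
```

Request:
move_arm(motion=[[[0,0,0],[0,0,3],15],[[0,0,0],[0,0,2],15],[[0,0,0],[0,0,0],15]])

```text
time: 11.2
tool_pos: [391.8, 245.8, 102.9]
orientation: [[-0.059, 0.998, 0.001], [0.998, 0.059, -0.0], [-0.0, 0.001, -1.0]]
wrist_force: [-0.9, -1.1, 7.0]
grip_width: 0.279
grip_force: 30.0
```

Request:
move_arm(motion=[[[0,0,0],[0,0,0],50],[[0,0,0],[0,0,0],50],[[0,0,0],[0,0,0],50],[[0,0,0],[0,0,0],50],[[0,0,0],[0,0,0],50]])

```text
time: 11.82
tool_pos: [391.4, 245.7, 102.2]
orientation: [[-0.059, 0.998, -0.0], [0.998, 0.059, 0.0], [0.0, -0.0, -1.0]]
wrist_force: [0.6, 0.4, 1.2]
grip_width: 0.544
grip_force: 0.0
```

```bash
python3 - <<'E'
from h import *
d=get_image('wrist');s=get_state();print(s['tool_pos'].round(2),s['grip_width'],s['wrist_force'].round(1))
cv2.imwrite('pics/w5.png',cv2.resize(d['img'][150:370,220:420],None,fx=2.7,fy=2.7,interpolation=2)[:,:,::-1])
print(proj(d,(391.8,258,0)),proj(d,(391.8,245,65)))
E
```

```text
[391.38 245.65 102.18] 0.5463393967998884 [-0.4 -0.  -1.1]
[317.76709992 247.48965159] [316.43109798 340.62522366]
```

View pics/w5.png

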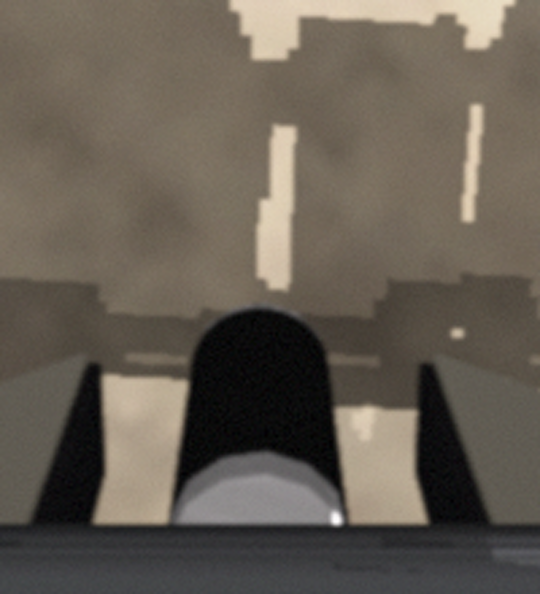

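```bash
python3 - <<'E'
from h import *
d=get_image('wrist');f=lambda x,y,z:ray(d,220+(x+.5)/2.7-.5,150+(y+.5)/2.7-.5,z).round(1)
print(f(262,306,0),f(262,452,62)); 
g=cv2.cvtColor(d['img'],cv2.COLOR_RGB2GRAY);print(g[255:330:1,317].tolist())
t=get_image('top');cv2.imwrite('pics/t5.png',t['img'][:,:,::-1]);print(proj(t,(391,237,62)))
E
```

```text
[391.8 249.5   0. ] [391.4 253.   62. ]
[102, 105, 102, 104, 101, 100, 99, 90, 64, 29, 11, 5, 7, 15, 14, 13, 8, 11, 11, 13, 8, 7, 11, 15, 14, 10, 11, 7, 11, 10, 8, 5, 5, 10, 2, 11, 12, 12, 7, 8, 8, 11, 10, 5, 6, 8, 12, 8, 10, 11, 8, 10, 8, 12, 11, 8, 17, 30, 63, 93, 99, 102, 100, 101, 102, 111, 134, 150, 147, 144, 140, 142, 141, 139, 142]
[299.14620279 298.41238635]
```

Cell stands upright at about (391.6,236.5), 9 mm off along the pads. I regrip it centred and lower.

Request:
move_arm(motion=[[[0,0,0],[-9.2,0,2.5],50],[[0,0,0],[0,0,0],50],[[0,0,0],[0,0,0],50],[[0,0,0],[0,0,0],15],[[0,0,0],[0,0,0],15],[[0,0,0],[0,0,0],15],[[0,0,0],[0,0,0],15],[[0,0,0],[0,0,0],15],[[0,0,0],[0,0,0],15]])

```text
time: 13.1
tool_pos: [391.9, 236.6, 99.8]
orientation: [[-0.059, 0.998, 0.0], [0.998, 0.059, 0.0], [0.0, 0.0, -1.0]]
wrist_force: [-0.2, -1.0, 0.7]
grip_width: 0.278
grip_force: 30.0
```

```bash
python3 - <<'E'
from h import *
d=get_image('wrist');s=get_state();p=s['tool_pos'];print(p.round(2),s['grip_width'],s['grip_force'],s['time'])
g=cv2.cvtColor(d['img'],cv2.COLOR_RGB2GRAY)
for c in(312,317,322):
    print([(r,int(g[r,c])) for r in range(225,344) if abs(int(g[r+1,c])-int(g[r-1,c]))>22])
for r in(255,300,330):print('row',r,[(c,int(g[r,c])) for c in range(270,370) if abs(int(g[r,c+1])-int(g[r,c-1]))>22])
print(proj(d,p+[0,13,-p[2]]),proj(d,p+[0,13,62-p[2]]),proj(d,p+[0,4,65-p[2]]))
E
```

```text
[391.96 236.57  99.78] 0.278295537277723 30.000015199184418 13.15
[(247, 100), (248, 77), (249, 38), (250, 13), (295, 24), (296, 53), (297, 89), (303, 113), (304, 132), (316, 166), (317, 187), (321, 187), (322, 163), (323, 144), (324, 124), (325, 91), (343, 87)]
[(247, 95), (248, 66), (249, 29), (294, 16), (295, 37), (296, 74), (297, 98), (303, 126), (304, 147), (323, 138), (324, 110), (325, 80), (327, 82), (328, 97), (343, 86)]
[(248, 76), (249, 46), (250, 16), (295, 25), (296, 47), (297, 83), (304, 129), (305, 145), (312, 166), (313, 191), (317, 192), (318, 167), (325, 128), (326, 99), (343, 91)]
row 255 [(281, 98), (296, 93), (297, 72), (298, 46), (299, 27), (333, 27), (334, 50), (335, 69), (336, 87), (367, 73), (368, 99), (369, 139)]
row 300 [(276, 92), (277, 69), (278, 46), (279, 21), (297, 31), (298, 45), (299, 63), (300, 83), (333, 66), (334, 48), (335, 36), (353, 26), (354, 52), (355, 76)]
row 330 [(270, 92), (271, 73), (272, 51), (273, 24), (280, 25), (281, 65), (282, 113), (283, 140), (303, 138), (304, 121), (305, 98), (326, 90), (327, 120), (328, 140), (349, 125), (350, 93), (351, 47), (352, 20), (359, 29), (360, 52), (361, 80)]
[317.02535579 247.88622287] [317.5602899  306.33622088] [316.06337439 332.98343223]
```

Grasp verified: bottom edge at row 248.3 against a predicted 247.9, so the cell is upright and centred.

Request:
move_arm(motion=[[[0,0,0],[0,0,-20],15],[[0,0,0],[0,0,-30],15],[[0,0,0],[0,0,-20],15],[[0,0,0],[0,40,0],15],[[0,0,0],[0,43,0],15],[[0,0,0],[0,40,0],15],[[0,0,0],[-0.5,30,0],15],[[0,0,0],[0,0,8],15],[[0,0,0],[0,0,8],15],[[0,0,0],[0,0,0],15],[[0,0,0],[0,0,0],15]])

```text
time: 14.52
tool_pos: [543.9, 245.2, 153.8]
orientation: [[-0.06, 0.998, -0.0], [0.998, 0.06, -0.0], [-0.0, -0.0, -1.0]]
wrist_force: [-0.0, 0.1, -1.4]
grip_width: 0.279
grip_force: 30.0
```

```bash
cat > look.py <<'E'
from h import *
import sys
d=get_image('wrist');s=get_state();p=s['tool_pos'];print(p.round(2),s['time'],s['wrist_force'].round(1),s['orientation'][:2,0].round(3))
hsv=cv2.cvtColor(d['img'],cv2.COLOR_RGB2HSV)
m=((hsv[...,1]>110)&(hsv[...,2]>70)&(hsv[...,0]>15)&(hsv[...,0]<35)).astype(np.uint8);m[:150]=0;m[300:]=0;m[:,:250]=0;m[:,400:]=0
n,l,st,c=cv2.connectedComponentsWithStats(m)
for i in range(1,n):
    if st[i,4]>40:print('yellow',st[i],c[i].round(1),ray(d,*c[i],17).round(1))
g=hsv[...,2].astype(int)
b=float(sys.argv[1]) if len(sys.argv)>1 else 99.8
print('pred far bottom',proj(d,p+[0,13,-b]),'face',proj(d,p+[0,13,62-b]))
for c in(314,317,320):print([(r,int(g[r,c])) for r in range(215,344) if abs(g[r+1,c]-g[r-1,c])>16])
cv2.imwrite('pics/look.png',cv2.resize(d['img'][150:350,220:420],None,fx=3,fy=3,interpolation=2)[:,:,::-1])
E
python3 look.py
```

```text
[544.29 245.2  154.03] 14.575 [-0.3  0.8 -1.6] [-0.06   0.998]
yellow [310 239  18  10 133] [318.8 243.5] [545.7 247.8  17. ]
pred far bottom [317.79555965 247.94532302] face [318.57495439 306.56799387]
[(215, 156), (216, 183), (229, 190), (230, 168), (231, 124), (232, 95), (234, 85), (235, 72), (238, 66), (239, 80), (240, 106), (241, 122), (246, 127), (247, 108), (248, 63), (249, 23), (295, 31), (296, 61), (297, 90), (303, 117), (304, 137), (314, 142), (315, 161), (316, 184), (320, 181), (321, 158), (322, 144), (323, 133), (324, 106), (325, 80), (327, 80), (328, 93), (343, 83)]
[(215, 152), (216, 180), (217, 195), (229, 189), (230, 170), (231, 129), (232, 98), (233, 87), (234, 79), (235, 65), (237, 65), (238, 92), (239, 120), (246, 119), (247, 96), (248, 55), (249, 19), (294, 16), (295, 45), (296, 78), (297, 97), (302, 104), (303, 122), (304, 144), (315, 143), (316, 160), (317, 187), (320, 196), (321, 180), (322, 154), (323, 134), (324, 105), (325, 79), (327, 82), (343, 82)]
[(215, 130), (216, 155), (217, 187), (229, 187), (230, 165), (231, 120), (232, 92), (234, 78), (235, 64), (237, 66), (238, 91), (239, 132), (240, 159), (242, 157), (243, 143), (246, 123), (247, 111), (248, 80), (249, 36), (250, 15), (294, 18), (295, 41), (296, 74), (297, 93), (302, 107), (303, 120), (304, 140), (316, 158), (317, 186), (321, 183), (322, 159), (323, 139), (324, 124), (325, 94), (326, 75), (328, 85), (343, 86)]
```

View pics/look.png

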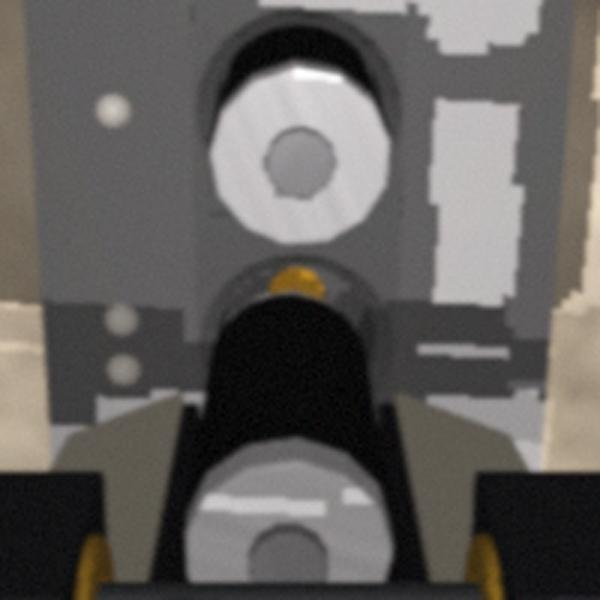

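```bash
python3 - <<'E'
from h import *
d=get_image('wrist');p=get_state()['tool_pos'];f=lambda x,y,z:ray(d,220+(x+.5)/3-.5,150+(y+.5)/3-.5,z).round(1)
print(p,'rim far',f(297,257,45),'rim l/r',f(202,340,45),f(388,340,45),'cell l/r at bottom',f(209,350,54),f(370,350,54),'cell far',f(290,295,54),'rim1',f(298,10,45),f(197,110,45),f(402,110,45),'loaded btn',f(300,163,82))
E
```

```text
[544.47864158 245.18854989 154.12306061] rim far [544.9 261.9  45. ] rim l/r [529.1 245.4  45. ] [562.  247.4  45. ] cell l/r at bottom [530.8 247.3  54. ] [558.1 248.9  54. ] cell far [543.9 258.   54. ] rim1 [542.5 304.2  45. ] [526.6 286.7  45. ] [560.9 288.7  45. ] loaded btn [543.5 287.4  82. ]
```

Rim centre ≈ (545.3,245.1), cell at (544.5,245.1), so I shift 0.8 mm and descend gently.

Request:
move_arm(motion=[[[0,0,0],[0,0.8,5],15],[[0,0,0],[0,0,4],15],[[0,0,0],[0,0,3],15],[[0,0,0],[0,0,3],15],[[0,0,0],[0,0,2],15],[[0,0,0],[0,0,0],15]])

```text
time: 15.38
tool_pos: [545.4, 245.0, 136.5]
orientation: [[-0.059, 0.998, -0.0], [0.998, 0.059, -0.0], [-0.0, -0.0, -1.0]]
wrist_force: [-0.1, 0.2, -0.1]
grip_width: 0.277
grip_force: 30.0
```

Request:
move_arm(motion=[[[0,0,0],[0,0,5],15],[[0,0,0],[0,0,5],15],[[0,0,0],[0,0,5],15],[[0,0,0],[0,0,3],15],[[0,0,0],[0,0,2],15],[[0,0,0],[0,0,0],15]])

```text
time: 16.12
tool_pos: [545.6, 245.2, 116.8]
orientation: [[-0.059, 0.998, 0.0], [0.998, 0.059, 0.0], [0.0, 0.0, -1.0]]
wrist_force: [-0.5, 0.7, 0.2]
grip_width: 0.275
grip_force: 30.0
```

Cell is seated, so I release it and lift. Meanwhile I check clearance to the paint can near the second cell.

Request:
move_arm(motion=[[[0,0,0],[0,0,0],50],[[0,0,0],[0,0,0],50],[[0,0,0],[0,0,0],50],[[0,0,0],[0,0,0],50],[[0,0,0],[0,0,-5],50],[[0,0,0],[0,0,-25],50],[[0,0,0],[0,0,-35],50],[[0,0,0],[0,0,0],50],[[0,0,0],[0,0,0],50]])

```text
time: 17.25
tool_pos: [545.4, 244.7, 181.6]
orientation: [[-0.059, 0.998, 0.0], [0.998, 0.059, -0.0], [-0.0, 0.0, -1.0]]
wrist_force: [0.6, -1.7, -0.5]
grip_width: 0.545
grip_force: 0.0
```

```bash
python3 - <<'E'
from h import *
d=get_image('top');s=get_state();print(s['tool_pos'].round(1),s['time'],s['grip_width'])
im=cv2.imread('pics/scene0.png');sc=get_image('scene')
print('can scene bottom front',ray(sc,120,326,0),'left/right bottom',ray(sc,95,315,0),ray(sc,145,312,0))
for z in(70,90,110):
    print(z,'scene top c',ray(sc,117,277,z).round(),'edges',ray(sc,92,278,z).round(),ray(sc,143,278,z).round(),'top c',ray(d,153,186,z).round(),ray(d,133,186,z).round(),ray(d,174,186,z).round())
w=get_image('wrist');print('loaded2 in wrist', cap(w,(545.5,245.2,79),150,30),proj(w,(545.5,245.2,79)))
E
```

```text
[545.1 244.5 181.1] 17.3 0.5439260077454742
can scene bottom front [573.8015814  512.51320447   0.        ] left/right bottom [624.42286814 531.9139639    0.        ] [580.61356521 467.05948967   0.        ]
70 scene top c [600. 493.  70.] edges [622. 523.  70.] [572. 463.  70.] top c [597. 500.  70.] [598. 537.  70.] [596. 462.  70.]
90 scene top c [571. 502.  90.] edges [592. 531.  90.] [544. 473.  90.] top c [591. 493.  90.] [592. 529.  90.] [591. 456.  90.]
110 scene top c [543. 510. 110.] edges [563. 539. 110.] [517. 483. 110.] top c [586. 486. 110.] [586. 521. 110.] [585. 450. 110.]
loaded2 in wrist [(741, 48, 24, array([317.9, 254.9]), array([545.6, 252.9,  79. ])), (127, 36, 5, array([316.1, 281.1]), array([545.5, 238.3,  79. ]))] [316.8460724  268.85527742]
```

Request:
move_arm(motion=[[[0,0,0],[40,-5,0],60],[[0,0,0],[42,-5,0],60],[[0,0,0],[42,-5,0],60],[[0,0,0],[35,-5,0],60],[[0,0,0],[0,0,0],60],[[0,0,0],[0,0,0],60],[[0,0,0],[0,0,0],60],[[0,0,0],[0,0,0],60]])

```text
time: 18.4
tool_pos: [516.9, 401.2, 181.5]
orientation: [[-0.057, 0.998, 0.0], [0.998, 0.057, -0.001], [-0.001, 0.0, -1.0]]
wrist_force: [0.0, -0.4, 0.2]
grip_width: 0.655
grip_force: 0.0
```

```bash
python3 - <<'E'
from h import *
for i in range(2):
    d=get_image('wrist');s=get_state();print(s['tool_pos'].round(1),s['orientation'][:2,0].round(3),s['time'],s['grip_width'])
    for lo in(110,130,150):print(cap(d,(515,402.5,62),lo,40))
E
```

```text
[516.9 401.5 181.7] [-0.057  0.998] 18.45 0.6573218092482584
[(1563, 46, 45, array([313.3, 253.6]), array([515.6, 403.5,  62. ]))]
[(1302, 46, 45, array([313.3, 252.5]), array([515.6, 404.1,  62. ]))]
[(926, 45, 30, array([313.1, 248.3]), array([515.4, 406.6,  62. ])), (152, 32, 9, array([314.5, 272. ]), array([516.9, 392.5,  62. ]))]
[516.7 401.7 181.7] [-0.058  0.998] 18.5 0.6509207267131817
[(1562, 47, 45, array([313.4, 254.1]), array([515.6, 403.5,  62. ]))]
[(1273, 47, 44, array([313.8, 253. ]), array([515.8, 404.1,  62. ]))]
[(876, 47, 30, array([313.3, 248. ]), array([515.3, 407.1,  62. ])), (174, 32, 9, array([315.2, 272.1]), array([517.2, 392.7,  62. ]))]
```

Request:
move_arm(motion=[[[0,0,0],[1,-1,20],60],[[0,0,0],[0,0,30],55],[[0,0,0],[0,0,20],50],[[0,0,0],[0,0,12],50],[[0,0,0],[0,0,0],15],[[0,0,0],[0,0,0],15],[[0,0,0],[0,0,0],15],[[0,0,0],[0,0,0],15],[[0,0,0],[0,0,0],15],[[0,0,0],[0,0,0],15]])

```text
time: 19.75
tool_pos: [515.6, 404.1, 100.8]
orientation: [[-0.059, 0.998, 0.001], [0.998, 0.059, 0.001], [0.001, 0.001, -1.0]]
wrist_force: [0.2, -0.1, 5.7]
grip_width: 0.271
grip_force: 30.0
```

```bash
python3 look.py; python3 -c "
from workcell import *
s=get_state();print(s['grip_width'],s['grip_force'])"
```

```text
[515.6  404.08 100.74] 19.8 [0.3 0.1 5.2] [-0.059  0.998]
pred far bottom [316.73093264 248.0055873 ] face [317.38704894 306.33992067]
[(251, 93), (252, 66), (253, 39), (254, 15), (299, 13), (300, 23), (301, 58), (302, 89), (308, 113), (309, 130), (310, 143), (311, 149), (312, 162), (313, 189), (317, 189), (318, 162), (319, 145), (328, 129), (329, 106), (330, 80), (332, 82), (333, 93), (343, 84)]
[(251, 87), (252, 70), (253, 42), (254, 16), (300, 18), (301, 51), (302, 84), (308, 107), (309, 122), (310, 142), (311, 148), (312, 162), (313, 183), (317, 184), (318, 158), (328, 132), (329, 110), (330, 83), (332, 80), (333, 94), (343, 83)]
[(251, 101), (252, 85), (253, 52), (254, 21), (300, 15), (301, 34), (302, 69), (303, 94), (308, 104), (309, 117), (310, 134), (311, 144), (312, 159), (313, 179), (317, 181), (318, 152), (329, 127), (330, 97), (331, 73), (333, 81), (342, 99), (343, 82)]
0.27558784118176477 29.999334812164307
```

Second cell is held, sitting about 2 mm toward −y in the pads. I carry it high over bays 1 and 2 to bay 3.

Request:
move_arm(motion=[[[0,0,0],[0,0,-25],15],[[0,0,0],[0,0,-40],15],[[0,0,0],[0,0,-35],15],[[0,0,0],[-40,4,0],15],[[0,0,0],[-40,4,0],15],[[0,0,0],[-45,5,0],15],[[0,0,0],[-40,4,0],15],[[0,0,0],[-35,3.5,0],15],[[0,0,0],[0,0,0],15],[[0,0,0],[0,0,20],15],[[0,0,0],[0,0,23],15],[[0,0,0],[0,0,0],15]])

```text
time: 21.3
tool_pos: [545.0, 205.4, 153.7]
orientation: [[-0.061, 0.998, -0.005], [0.998, 0.061, -0.001], [-0.001, -0.006, -1.0]]
wrist_force: [-0.0, -0.0, -1.1]
grip_width: 0.276
grip_force: 30.0
```

Request:
move_arm(motion=[[[0,0,0],[0,0,0],15],[[0,0,0],[0,0,0],15]])

```text
time: 21.55
tool_pos: [547.6, 205.8, 157.2]
orientation: [[-0.06, 0.998, 0.001], [0.998, 0.06, 0.001], [0.001, 0.001, -1.0]]
wrist_force: [-0.3, -0.5, -0.4]
grip_width: 0.275
grip_force: 30.0
```

```bash
python3 look.py 100.75
```

```text
[547.69 205.61 157.29] 21.6 [ 0.   0.9 -1.5] [-0.059  0.998]
yellow [307 241  18  12 165] [315.6 246.7] [547.8 205.2  17. ]
pred far bottom [317.05465554 247.74933201] face [317.71747142 305.70997071]
[(215, 147), (216, 161), (217, 186), (230, 183), (231, 152), (232, 115), (233, 91), (237, 76), (239, 65), (240, 83), (241, 128), (242, 171), (244, 179), (245, 161), (246, 141), (251, 114), (252, 83), (253, 43), (254, 15), (299, 15), (300, 30), (301, 63), (302, 91), (308, 116), (309, 132), (314, 149), (315, 165), (316, 191), (320, 188), (321, 162), (322, 144), (328, 127), (329, 109), (330, 80), (332, 85), (333, 97), (342, 99), (343, 82)]
[(215, 144), (216, 163), (217, 187), (230, 191), (231, 165), (232, 119), (233, 91), (237, 75), (239, 63), (240, 83), (241, 129), (242, 171), (243, 186), (245, 171), (246, 147), (247, 129), (251, 115), (252, 84), (253, 39), (254, 15), (300, 20), (301, 52), (302, 84), (308, 111), (309, 125), (310, 145), (314, 144), (315, 163), (316, 187), (320, 193), (321, 161), (328, 131), (329, 109), (330, 80), (332, 82), (333, 95), (343, 84)]
[(215, 141), (216, 161), (217, 184), (230, 193), (231, 173), (232, 127), (233, 95), (237, 76), (240, 68), (241, 94), (242, 132), (243, 164), (245, 176), (246, 146), (247, 131), (251, 129), (252, 113), (253, 68), (254, 23), (300, 13), (301, 42), (302, 71), (303, 93), (309, 117), (310, 139), (314, 144), (315, 161), (316, 185), (320, 187), (321, 160), (328, 147), (329, 129), (330, 94), (331, 73), (333, 83), (343, 85)]
```

View pics/look.png

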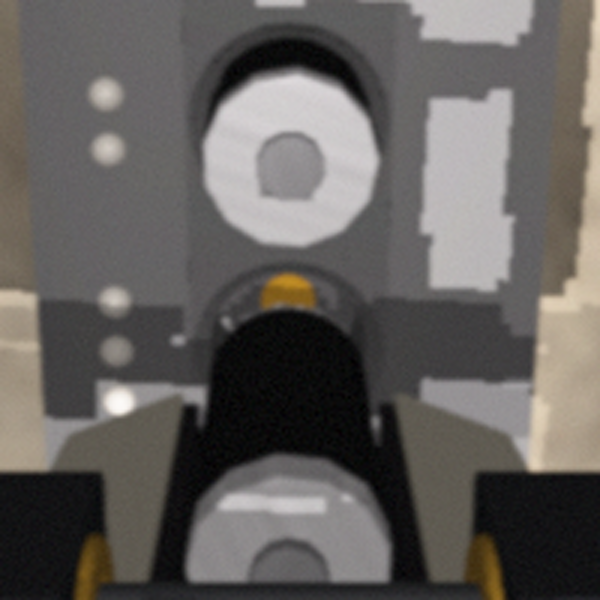

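Seated cell visible in bay 2 (two dots); held cell lines up with bay 3. I descend.

Request:
move_arm(motion=[[[0,0,0],[-0.3,0,6],15],[[0,0,0],[0,0,5],15],[[0,0,0],[0,0,4],15],[[0,0,0],[0,0,3],15],[[0,0,0],[0,0,2],15],[[0,0,0],[0,0,0],15]])

```text
time: 22.35
tool_pos: [547.3, 204.8, 136.6]
orientation: [[-0.059, 0.998, -0.0], [0.998, 0.059, -0.0], [-0.0, -0.0, -1.0]]
wrist_force: [-0.0, 0.8, -0.4]
grip_width: 0.276
grip_force: 30.0
```

In the bore with no contact force; on to the floor (TCP ≈ 117.7).

Request:
move_arm(motion=[[[0,0,0],[0,0,5],15],[[0,0,0],[0,0,5],15],[[0,0,0],[0,0,5],15],[[0,0,0],[0,0,3],15],[[0,0,0],[0,0,1],15],[[0,0,0],[0,0,0],15]])

```text
time: 23.1
tool_pos: [547.5, 204.9, 117.8]
orientation: [[-0.059, 0.998, 0.0], [0.998, 0.059, 0.0], [0.0, 0.0, -1.0]]
wrist_force: [-0.3, -1.2, -0.5]
grip_width: 0.278
grip_force: 30.0
```

Request:
move_arm(motion=[[[0,0,0],[0,0,0],50],[[0,0,0],[0,0,0],50],[[0,0,0],[0,0,0],50],[[0,0,0],[0,0,0],50],[[0,0,0],[0,0,-5],50],[[0,0,0],[0,0,-25],50],[[0,0,0],[0,0,-35],50],[[0,0,0],[-40,0,0],50],[[0,0,0],[-43,0,0],50]])

```text
time: 24.22
tool_pos: [552.6, 122.0, 183.9]
orientation: [[-0.061, 0.998, 0.002], [0.998, 0.061, 0.0], [0.0, 0.002, -1.0]]
wrist_force: [0.8, -0.1, 0.1]
grip_width: 0.543
grip_force: 0.0
```

Request:
move_arm(motion=[[[0,0,-0.181],[0,0,0],50],[[0,0,-0.181],[0,0,0],50],[[0,0,-0.181],[0,0,0],50],[[0,0,-0.181],[0,0,0],50],[[0,0,-0.181],[0,0,0],50],[[0,0,-0.181],[0,0,0],50],[[0,0,-0.181],[0,0,0],50],[[0,0,-0.181],[0,0,0],50],[[0,0,-0.181],[0,0,0],50],[[0,0,-0.181],[0,0,0],50],[[0,0,-0.181],[0,0,0],50],[[0,0,-0.176],[0,0,0],50]])

```text
time: 25.72
tool_pos: [552.4, 121.7, 183.0]
orientation: [[-0.79, -0.614, 0.0], [-0.614, 0.79, -0.0], [-0.0, -0.0, -1.0]]
wrist_force: [0.0, 0.4, -0.0]
grip_width: 0.546
grip_force: 0.0
```

Request:
move_arm(motion=[[[0,0,0],[0,0,0],50],[[0,0,0],[0,0,0],50]])

```text
time: 25.98
tool_pos: [552.3, 121.9, 182.8]
orientation: [[-0.795, -0.607, 0.0], [-0.607, 0.795, -0.0], [-0.0, -0.0, -1.0]]
wrist_force: [0.2, 0.2, 0.2]
grip_width: 0.546
grip_force: 0.0
```

```bash
python3 - <<'E'
from h import *
d=get_image('wrist');t=get_image('top');s=get_state();print(s['tool_pos'].round(1),s['orientation'].round(3).tolist(),s['time'],s['qpos'].round(1),d['eye'])
print('axis',proj(d,(552.3,122.2,82.5)))
for a in(24,-24):print(proj(d,(552.3+a*np.cos(.655),122.2+a*np.sin(.655),82.5)))
cv2.imwrite('pics/w9.png',d['img'][:,:,::-1]);cv2.imwrite('pics/t9.png',t['img'][:,:,::-1])
h=cv2.cvtColor(t['img'],cv2.COLOR_RGB2HSV)
g=cv2.cvtColor(d['img'],cv2.COLOR_RGB2HSV)
# white line on bar in the wrist view
n,l,st,c=cv2.connectedComponentsWithStats(((g[...,2]>120)&(g[...,1]<50)).astype(np.uint8))
for i in range(1,n):
    if 20<st[i,4]<4000 and 150<c[i][0]<500 and 100<c[i][1]<345:print(st[i],c[i].round(1),ray(d,*c[i],82.5).round(1),ray(d,*c[i],79).round(1))
E
```

```text
[552.4 121.9 182.9] [[-0.794, -0.608, 0.0], [-0.608, 0.794, -0.0], [-0.0, -0.001, -1.0]] 26.075 [ 35.2  50.7 -73.9 105.5  53.4  67.9  70.3] [487.05603282  71.26258085 275.28777223]
axis [317.73096043 273.20660659]
[317.79885171 314.84888248]
[317.65816843 228.55839075]
[338 137  42  14 189] [355.9 143.2] [489.5  96.5  82.5] [489.6  96.9  79. ]
[408 166   7   5  29] [411.2 168. ] [482.6 124.6  82.5] [482.5 125.6  79. ]
[225 188  25  20 216] [238.  195.8] [543.5  66.8  82.5] [544.5  66.8  79. ]
[204 191  10  10  29] [209.1 196.7] [552.4  56.   82.5] [553.6  55.7  79. ]
[194 221  11  10  32] [198.8 226. ] [567.9  60.   82.5] [569.4  59.8  79. ]
[439 267  10   9  71] [443.3 271.2] [512.3 172.8  82.5] [512.7 174.6  79. ]
[451 275  10   9  66] [455.3 279.3] [511.9 180.7  82.5] [512.3 182.7  79. ]
[463 283   9   9  68] [466.9 287.2] [511.4 188.6  82.5] [511.9 190.8  79. ]
[461 289  73  18 746] [497.1 300.4] [507.3 206.5  82.5] [507.7 209.   79. ]
```

Request:
move_arm(motion=[[[0,0,0],[0,0,20],50],[[0,0,0],[0,0,20],50],[[0,0,0],[0,0,10],50],[[0,0,0],[0,0,4],50],[[0,0,0],[0,0,0],50],[[0,0,0],[0,0,0],5],[[0,0,0],[0,0,0],5],[[0,0,0],[0,0,0],5],[[0,0,0],[0,0,0],5],[[0,0,0],[0,0,0],5],[[0,0,0],[0,0,0],5],[[0,0,0],[0,0,0],5]])

```text
time: 27.58
tool_pos: [551.7, 122.8, 128.9]
orientation: [[-0.792, -0.61, -0.001], [-0.61, 0.792, 0.001], [-0.0, 0.001, -1.0]]
wrist_force: [-3.9, 3.2, 3.9]
grip_width: 0.146
grip_force: 30.0
```

Request:
move_arm(motion=[[[0,0,0],[0,0,0],5],[[0,0,0],[0,0,0],5]])

```text
time: 27.82
tool_pos: [551.7, 122.8, 128.9]
orientation: [[-0.792, -0.61, -0.001], [-0.61, 0.792, 0.001], [-0.0, 0.001, -1.0]]
wrist_force: [-4.8, 4.1, 2.2]
grip_width: 0.153
grip_force: 30.0
```

Bar is gripped (14 mm opening). Now I turn clockwise.

Request:
move_arm(motion=[[[0,0,0.1],[0,0,0],5],[[0,0,0.1],[0,0,0],5],[[0,0,0.1],[0,0,0],5],[[0,0,0.1],[0,0,0],5],[[0,0,0.1],[0,0,0],5],[[0,0,0.1],[0,0,0],5],[[0,0,0.1],[0,0,0],5],[[0,0,0.1],[0,0,0],5],[[0,0,0.1],[0,0,0],5],[[0,0,0.1],[0,0,0],5],[[0,0,0.1],[0,0,0],5],[[0,0,0],[0,0,0],5]])

```text
time: 29.32
tool_pos: [551.6, 123.4, 128.9]
orientation: [[-0.903, 0.43, -0.0], [0.43, 0.903, 0.002], [0.001, 0.001, -1.0]]
wrist_force: [-2.9, 4.3, 0.8]
grip_width: 0.152
grip_force: 30.0
```

Request:
move_arm(motion=[[[0,0,0.06],[0,0,0],5],[[0,0,0.05],[0,0,0],5],[[0,0,0.02],[0,0,0],5],[[0,0,0],[0,0,0],5],[[0,0,0],[0,0,0],5],[[0,0,0],[0,0,0],5],[[0,0,0],[0,0,0],5],[[0,0,0],[0,0,0],5],[[0,0,0],[0,0,0],5]])

```text
time: 30.45
tool_pos: [551.7, 123.4, 128.9]
orientation: [[-0.84, 0.542, -0.0], [0.542, 0.84, 0.002], [0.001, 0.001, -1.0]]
wrist_force: [-3.5, 5.7, 1.5]
grip_width: 0.151
grip_force: 30.0
```

```bash
python3 - <<'E'
from h import *
s=get_state();print(s['tool_pos'].round(1),np.arctan2(-s['orientation'][1,0],-s['orientation'][0,0]),s['grip_width']*91.8,s['grip_force'],s['wrist_force'].round(1),s['torque'].round(2),s['time'])
t=get_image('top');d=t;im=t['img']
for lab,p in(('c1',(543,287.2,79)),('c2',(545.4,245.2,79)),('c3',(547.7,203.2,79))):print(lab,cap(t,p,130,8),proj(t,p).round(1))
g=im.max(2);u,v=proj(t,(550,122.6,82.5));print(u,v)
w=get_image('wrist');gw=cv2.cvtColor(w['img'],cv2.COLOR_RGB2HSV)
tp=s['tool_pos'];print('bar ends pred',[proj(w,(tp[0]+a*np.cos(-.57),tp[1]+a*np.sin(-.57),82.5)).round(1) for a in(26,-26)])
E
```

```text
[551.7 123.4 128.9] -0.5727154131407151 13.816983585427037 30.024838149547577 [-3.5  5.7  1.5] [1.13 0.63 0.17] 30.45
c1 [(161, 14, 14, array([269.7, 213.4]), array([540.9, 287.3,  79. ]))] [269.8 212.2]
c2 [(160, 14, 14, array([292.7, 211.5]), array([543.7, 246.5,  79. ]))] [293.5 210.5]
c3 [] [317.1 208.9]
362.52943288011625 206.51855521153968
bar ends pred [array([317., 383.]), array([316.7, 263.8])]
```

```bash
python3 - <<'E'
from h import *
t=get_image('scene')
for p in((541,287,79),(543.5,246,79),(545.8,203.7,79)):
    print([c for lo in(130,160) for c in cap(t,p,lo,10)],proj(t,p).round(1))
w=get_image('wrist');print('c3 wrist',[c for lo in(110,130,150) for c in cap(w,(547.7,203.2,79),lo,40)],proj(w,(547.7,203.2,79)))
E
```

```text
[(291, 36, 20, array([257.6, 237.3]), array([544.2, 268.3,  79. ])), (118, 17, 9, array([248.4, 241. ]), array([544.6, 286.5,  79. ]))] [249.3 242. ]
[(107, 16, 9, array([267.5, 232.1]), array([547.1, 245.8,  79. ]))] [268.7 233. ]
[(196, 30, 16, array([294.4, 221.6]), array([545.9, 189.1,  79. ])), (115, 25, 15, array([295.5, 220.8]), array([546.7, 186. ,  79. ]))] [287.8 224.3]
c3 wrist [(3762, 71, 71, array([497. , 204.7]), array([546.9, 203.6,  79. ]))] [496.80018668 207.03460187]
```

All three cells sit at the expected positions at z = 79. The dial is at about 1.23 rad with the bar gripped.

```bash
python3 -c "
from workcell import *
print(finish_job())"
```

```text
the job is handed in; nothing more can be done
None
```

I handed the job in with thick cells seated and released in bay two, then bay three, and the bar still gripped with the dial at about 1.23 rad, past the third click; the judge returned no verdict.

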